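# Seat a shaft blank in the cross-drilling jig and tighten its click knob

## Robot

A 7-joint arm with a two-finger parallel gripper is mounted at the origin on the work surface. World frame = base frame: x ahead of the robot, y to its left, z up, the work surface at z = 0. Lengths are in m, angles in rad, forces in N, time in s.
With the tool pointing down it reaches from about 0.4 to 0.85 m from the base axis. Payload 10.4 kg.
Tool frame: the origin (TCP) lies at the very end of the fingers, on their centre line; the grasp point (between the pads) lies 19 mm behind it; y points along the fingers, z is the direction in which the jaws open and shut, and the axes are right-handed (so a half turn about y gives the same grasp; the last joint's range is limited). The gripper opens to 85 mm and grips with 20 to 120 N. Pads are 22 mm wide; open, the fingers measure 114 mm over their backs; the gripper's body (76 mm by 85 mm) begins 54 mm behind the grasp point. The pads swing forward as they close: fully open they stand 13 mm farther back than shut.
Start: joints at [1.194, 0.332, -0.065, 1.46, 0.022, 1.35, -0.088], TCP at [0.217, -0.586, 0.231] pointing down, gripper open.
Joint ranges: [-2.6, 2.6], [-0.5, 2.12], [-1.47, 1.34], [0.16, 2.42], [-1.27, 4.41], [0.06, 2.06], [-2.6, 2.6]. Speed limits (rad/s): [2.22, 2.22, 2.79, 2.79, 3.14, 3.14, 3.14].

## Interface

Orientations are given as a unit quaternion [x, y, z, w].
In Python, from workcell import manip gives the robot as it stands.
- The arm moves only by the tool arm_command, never from a script. Its argument "commands" is a list that holds one entry, the list of rows, each a list of 6 numbers: the shift along the world's x, y, z in cm, then the turn, a rotation vector about the world's x, y, z in degrees. A call has 1 to 20 rows; each row is the pose to reach, as a shift and turn from the pose commanded when the call began; what a row does not reach only later rows make up. A row lasts 1/10 s, in which the tool goes at most 50 mm and 8.59 degrees, less where a joint would pass 70% of its speed; a pose out of reach is approached as far as the arm can. A call with a gripper value outside its range is refused whole. "claw" is the finger opening in cm, from 0 to 8.54, set as the call begins (left out, the last holds). The fingers move at their own pace and stop on an object; "newtons" is the grip in N (left out, the last holds). Time passes only in rows, so rows that repeat a pose let the fingers close. It gives the time, the measured TCP pose, the force and the opening at its end, in the units of the state.
- manip.get_obs(): the state, without advancing time (a new reading comes with each control period).
- manip.camera(name): name is "side" or "top" or "wrist"; returns a dict with "pixels" (480x640x3 uint8, blue, green, red), "depth" (480x640 float32, m along the optical axis (not along the pixel's ray), 0 where there is no reading), "K" (3x3 intrinsics, pixels), "rvec" (rotation vector, rad) and "tvec" (3), from world to camera coordinates, as OpenCV has them. Camera axes: x right, y down, z forward; pixel columns grow to the right and rows downward; lengths in m; the calibration is good to about 2 mm. A picture is of the moment at which its call begins.
- manip.hand_in(): hands the job in, once; it reports no verdict.
Trained networks look in the newest picture that a camera, given by its name, has taken for a name from the list of things; names that differ only in an ending like _2 or _b are one class to them, and where a whole thing is asked for, a point or a joint stands for the part that bears it (a point fixed in the world has none). Each returns a list of dicts, best first, with "p" (0 to 1); they miss things now and then, are a little off and sometimes report something else, mostly with a low value. They report only what shows in the picture. A call takes as long as a camera call. They do not tell look-alikes from the thing itself.
- manip.masks_of(camera, thing): "mask" (480x640 bool, what is visible of it) and "bbox" ([left, top, right, bottom] in pixels, round what is visible of it).
The state is a dict: "clock": time; "joint_pos": joint angles; "joint_velocities": joint speeds; "tau": joint torques, N m; "position": TCP position; "ee_rot": TCP orientation; "ft_force": force on the tool from outside, world axes, zero at the start; "torque": the same for the moment, N m; "grip_width": opening from 0.0 (shut) to 1.0 (fully open).
Only numpy, scipy, OpenCV 4.12 (cv2) and the standard library are available. Lean on these libraries where they do the work, as an engineer would, in place of code of your own. Each camera call takes 0.05 s, during which the arm holds its last target.

## Task

The bright aluminium shaft blank lies loosely in the V of the green drilling jig: push it gently along the V until its far end rests fully home against the brass stop. Then clamp it by turning the black ratchet knob on top of the jig clockwise until it slips and clicks, stop at the first click (a second does no harm, a third does), and let go. Do not ram the stop, and leave everything else on the bench where it is.

Things in the scene. Friction and masses are not known exactly. Their poses are not given: they have to be found in the camera images.
- jig: Green and dark-steel drilling jig fixed to the bench; base 165 mm (x, -87 to +78) by 140 by 15 mm. Origin at bench height below the knob's vertical axis; z up, x along the V towards the brass stop. V from x = -60 to +45 mm; a blank in it has its axis 55 mm up. A bridge (40 mm along x, 122 along y, top 110 mm up, posts at y = +-52 mm) spans the V at x = 0 and carries collar and knob.
- stop: Brass stop block at the +x end of the V, 12 mm along x, 44 mm wide, its top 70 mm above the bench. Origin at bench height under the middle of the face that the blank meets; axes as the jig's. Rigid; more than 30 N of push on it counts as ramming.
- stop_face (a point): Point on the stop's face where the centre of the blank's far end must come to rest (jig x = 55 mm, 55 mm above the bench). Axes as the jig's.
- blank: Loose round bright aluminium shaft blank, 22 mm diameter, 130 mm long, about 0.15 kg, lying in the V under the bridge. Origin at its centre, x along its length to the stop; it may roll about x. At first its far end is 12 to 30 mm short of the stop and its near end overhangs the V. Sliding it takes 1 to 5 N; at the stop the push then climbs quickly. When home its near end is at jig x = -75 mm.
- blank_home_end (a point): Centre of the blank's flat far end face, which goes against the stop.
- blank_push_end (a point): Centre of the blank's flat near end face, 65 mm from its centre on the -x side, 55 mm above the bench: push here along jig +x.
- collar: Aluminium collar with a red line, 64 mm diameter, 12 mm thick, on the bridge, upper face 122 mm above the bench. It screws down the clamp pad under the bridge, turning about the knob's vertical axis without rising or sinking. Origin on the axis at its underside; x points to the red line, z up. It turns with the knob (about 0.1 N m) until the clamp is tight, then stands still. Not to be gripped.
- collar_mark (a point): The red line on the collar's upper face, 28 mm from the axis, 122 mm above the bench.
- knob: Round black ratchet knob, 40 mm diameter, upright sides from 123 to 165 mm above the bench; white line on top. Origin on its axis 122 mm up, z up, x to the white line. Clockwise from above tightens; it does not rise or sink. 0.7 to 3.1 rad brings the pad onto the blank; then the torque climbs from about 0.1 to 0.25 N m and it slips with clicks 24 degrees apart, torque dipping by 0.06 or more after each.
- knob_mark (a point): The white line on the knob's top, 18 mm from the axis, 165 mm above the bench. At the start it agrees with the collar's red line; after slipping it ends ahead (clockwise) of it by 24 degrees per click, as the knob settles in the nearest notch when let go.
- knob_grip (a point): Point on the knob's axis, 147 mm above the bench (25 mm above the collar), a good height to grip; can be gripped at any yaw.
- chuck_key: Bystander: steel T-handled chuck key, 85 mm long, lying; to be left alone.
- arbor_a: Bystander: upright steel cutter arbor, 92 mm tall, 42 mm wide foot; to be left alone.
- arbor_b: Bystander: upright steel cutter arbor, 77 mm tall, 36 mm wide foot; to be left alone.
- arbor_c: Bystander: upright steel cutter arbor, 67 mm tall, 38 mm wide foot; to be left alone.
- brush: Bystander: small brush lying on the bench; to be left alone.
- oil_jar: Bystander: amber jar with a black lid, 56 mm wide, 75 mm tall; to be left alone.
- wrench: Bystander: steel wrench lying on the bench; to be left alone.
Mind the look-alikes: they are no part of the job. There is more than one size of the blank; the one meant has the size given above. Leave any purple look-alike of the jig alone.

How it is judged:
On the way, in this order (a step that is already met when the one before it is completed fails the run):
1. the blank's far end rests against the stop (distance between blank_home_end and stop_face below 0.003 m), for 0.2 s.
2. the knob has slipped at least one click, so it is tight, with the blank still home (distance between blank_home_end and stop_face below 0.003 m and y of knob_mark in the frame of collar below -0.0053 m), for 0.2 s.
At the end, for the whole second after the job is handed in: The blank lies still with the centre of its far end within 3 mm of the stop's face point; it is clamped: the knob's white line is ahead (clockwise) of the collar's red line by one or two clicks (17 to 62 degrees); the knob is let go and at rest (all of step 2 and x of knob_mark in the frame of collar above 0.0084 m and linear speed of blank below 0.01 m/s and angular speed of knob below 0.1 rad/s); the robot touches nothing.
It fails at once if the knob is ratcheted on past two clicks (more than about 62 degrees ahead of the collar) (x of knob_mark in the frame of collar below 0.0084 m).
It fails at once if the blank is rammed against the stop with more than 30 N (contact force between blank and stop above 30 N).
It fails at once if a bystander is moved by more than 30 mm (distance of any of chuck_key, arbor_a, arbor_b, arbor_c, brush, oil_jar, wrench from where it was at the start of the episode above 0.03 m).
It also fails if it takes over 72 s, if anything falls off the work surface, if the arm or the gripper's body presses on something with over 40 N, if the wrist force passes 120 N, or if a joint passes its speed limit or range.

## Working session

There is one attempt and no reset: what is moved stays moved. The work goes in short steps, Python scripts to look and compute and a tool call to move; the robot and the scene stay as the last step left them, time stands still between calls to the robot, and variables do not carry over. Pictures are saved under pics/ and viewed, and the job is handed in when it is done.

Besides the shell and the picture viewer there is one more tool, called after "Emit:" by a JSON object that holds its "method" and its "body". arm_command: Moves the arm, as the interface text tells. Its arguments: {"type":"object","properties":{"commands":{"type":"array"},"claw":{"type":"number"},"newtons":{"type":"number"}},"required":["commands"]}

```bash
mkdir -p pics; ls; python3 - <<'E'
from workcell import manip
import cv2
o=manip.get_obs();print(o)
for n in ["side","top","wrist"]:
    c=manip.camera(n);cv2.imwrite(f"pics/{n}0.png",c["pixels"]);print(n,c["K"].tolist(),c["rvec"],c["tvec"])
E
```

```text
pics
{'clock': 0.0, 'joint_pos': array([ 1.19444862,  0.33286792, -0.06467754,  1.46097936,  0.02164386,
        1.34991867, -0.08849442]), 'joint_velocities': array([ 0.00023278, -0.00149633, -0.00064453, -0.00158964, -0.00131461,
        0.00103452, -0.00047374]), 'tau': array([-2.75878174e-04, -6.25450230e+01,  4.88369528e-02, -3.91613746e+01,
        1.60568784e-02,  9.72759415e-03,  1.45346502e-05]), 'position': array([ 0.21633918, -0.58593984,  0.23050021]), 'ee_rot': array([-0.12455674,  0.69657854, -0.69556891,  0.12428939]), 'ft_force': array([-0.09260371,  0.87964319,  0.51361614]), 'torque': array([-0.00624156, -0.01774071,  0.02177305]), 'grip_width': 1.004563398950988}
side [[531.1245578585089, 0.0, 332.61690561429344], [0.0, 531.1245578585089, 231.81534885495896], [0.0, 0.0, 1.0]] [ 2.39349956 -0.28613491  0.09921829] [-0.53558728  0.19679112  1.14294552]
top [[564.918255705727, 0.0, 321.29776807897326], [0.0, 564.918255705727, 234.20992264768347], [0.0, 0.0, 1.0]] [ 2.19408879 -2.16993328  0.09389219] [0.01551898 0.57176807 1.61824696]
wrist [[337.3859394017995, 0.0, 313.6094832007629], [0.0, 337.3859394017995, 239.94310809808658], [0.0, 0.0, 1.0]] [-2.36049749  1.64406452  0.25700645] [-0.62518523 -0.03864502  0.38016416]
```

View pics/top0.png

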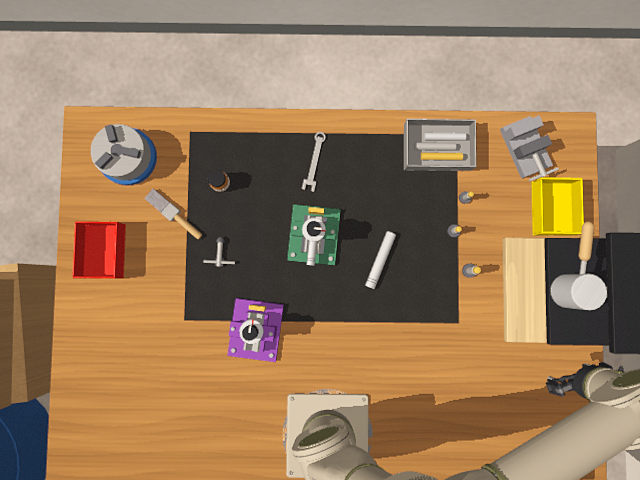

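View pics/side0.png

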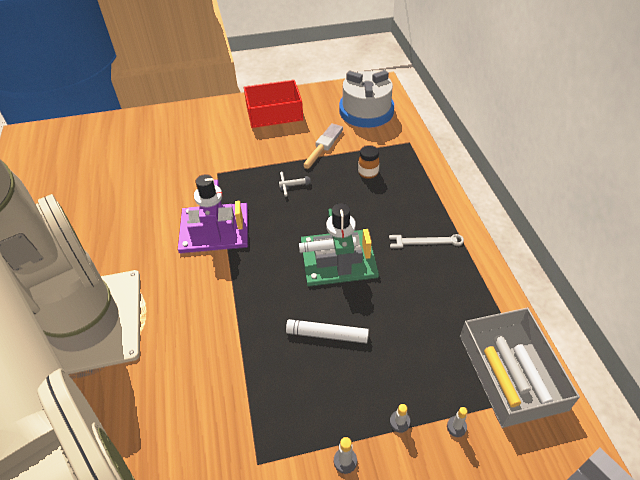

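View pics/wrist0.png

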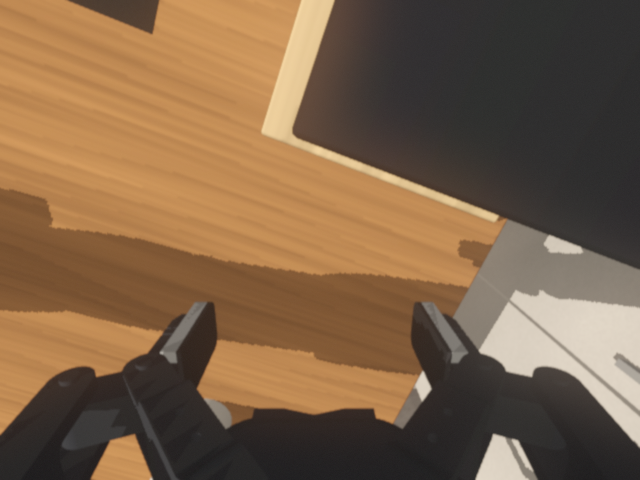

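```bash
cat > h.py <<'E'
from workcell import manip
import cv2, numpy as np
def cam(n):
    c=manip.camera(n); c["R"]=cv2.Rodrigues(c["rvec"])[0]; c["t"]=np.array(c["tvec"]).ravel(); return c
def cloud(c):
    v,u=np.mgrid[0:480,0:640]; d=c["depth"]; K=c["K"]
    P=np.stack([(u-K[0,2])/K[0,0]*d,(v-K[1,2])/K[1,1]*d,d],-1)
    return (P-c["t"])@c["R"]
def proj(c,p):
    return cv2.projectPoints(np.atleast_2d(np.array(p,float)),c["rvec"],c["tvec"],c["K"],None)[0].reshape(-1,2)
E
python3 - <<'E'
from h import *
for n in ["top","side"]:
    c=cam(n);W=cloud(c);print(n)
    for t in ["jig","stop","blank","knob","collar"]:
        for m in manip.masks_of(n,t)[:4]:
            M=m["mask"]&(c["depth"]>0);P=W[M]
            if len(P): print(t,round(m["p"],2),np.array(m["bbox"]).round(),len(P),np.median(P,0).round(4),np.percentile(P,3,0).round(3),np.percentile(P,97,0).round(3))
    img=c["pixels"]
    if n=="top": cr=img[180:290,260:370]
    else: cr=img[190:300,285:395]
    cv2.imwrite(f"pics/{n}1.png",cv2.resize(cr,None,fx=5,fy=5,interpolation=cv2.INTER_CUBIC))
E
```

```text
top
jig 0.97 [228. 305. 284. 362.] 2888 [0.3022 0.2009 0.0216] [0.215 0.141 0.008] [0.371 0.273 0.166]
jig 0.82 [288. 202. 342. 264.] 2534 [0.5665 0.0395 0.0206] [ 0.494 -0.022  0.008] [0.648 0.11  0.165]
stop 0.51 [311. 220. 322. 237.] 170 [0.5734 0.0433 0.1643] [0.558 0.026 0.144] [0.592 0.06  0.17 ]
stop 0.44 [307. 209. 325. 216.] 92 [0.6337 0.0378 0.067 ] [0.63  0.018 0.017] [0.642 0.058 0.074]
blank 0.58 [366. 232. 396. 288.] 596 [ 0.4984 -0.151   0.0256] [ 0.423 -0.184  0.01 ] [ 0.574 -0.115  0.033]
blank 0.57 [308. 243. 319. 264.] 184 [0.5145 0.048  0.0641] [0.484 0.038 0.054] [0.546 0.059 0.071]
blank 0.57 [450. 223. 461. 236.] 149 [ 0.5844 -0.3624  0.0156] [ 0.57  -0.385  0.002] [ 0.604 -0.35   0.07 ]
blank 0.43 [300. 220. 327. 244.] 423 [0.5739 0.0421 0.1262] [0.55  0.015 0.115] [0.605 0.07  0.169]
knob 0.61 [243. 326. 257. 342.] 204 [0.3008 0.2062 0.165 ] [0.283 0.19  0.136] [0.317 0.224 0.171]
knob 0.55 [307. 218. 322. 236.] 174 [0.5738 0.0421 0.1643] [0.558 0.026 0.144] [0.593 0.06  0.171]
collar 0.83 [240. 319. 265. 346.] 456 [0.3013 0.2031 0.1276] [0.271 0.177 0.113] [
[... 636 characters left out ...]
 [285. 319. 371. 345.] 1181 [ 0.5023 -0.1563  0.0252] [ 0.425 -0.189  0.003] [ 0.577 -0.121  0.031]
blank 0.69 [301. 239. 355. 252.] 344 [0.5255 0.0432 0.0626] [0.487 0.035 0.051] [0.609 0.057 0.068]
knob 0.78 [194. 173. 213. 198.] 362 [0.3028 0.1962 0.1611] [0.285 0.189 0.13 ] [0.32  0.224 0.168]
knob 0.56 [327. 206. 350. 227.] 427 [0.5779 0.0328 0.1605] [0.561 0.024 0.125] [0.597 0.059 0.167]
collar 0.77 [194. 174. 222. 207.] 664 [0.3029 0.1944 0.1349] [0.277 0.179 0.113] [0.329 0.224 0.167]
collar 0.73 [326. 201. 356. 240.] 735 [0.5767 0.0313 0.133 ] [0.552 0.014 0.112] [0.61  0.065 0.167]
collar 0.23 [301. 238. 354. 255.] 367 [0.5263 0.0431 0.0626] [0.487 0.033 0.048] [0.611 0.059 0.068]
```

View pics/top1.png

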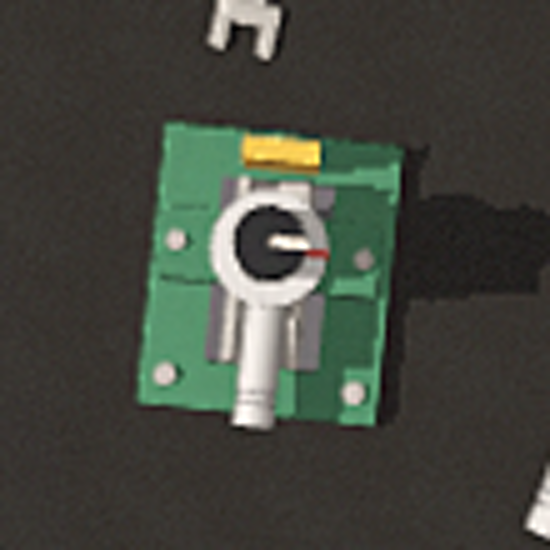

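View pics/side1.png

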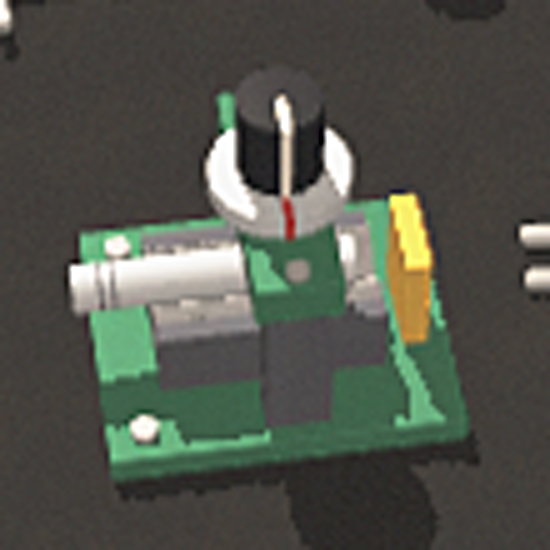

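```bash
python3 - <<'E'
from h import *
from scipy.optimize import least_squares
pts=[]
for n in ["top","side"]:
    c=cam(n);W=cloud(c)
    P=W.reshape(-1,3);I=c["pixels"].reshape(-1,3).astype(int)
    near=(abs(P[:,0]-.574)<.12)&(abs(P[:,1]-.042)<.1)&(c["depth"].ravel()>0)
    # base top -> minAreaRect
    b=near&(P[:,2]>.004)&(P[:,2]<.022)&(I[:,1]>I[:,2]+20)
    r=cv2.minAreaRect((P[b,:2]*1000).astype(np.float32)); print(n,"base rect",r)
    def circ(Q,r0):
        s=lambda q:np.hypot(Q[:,0]-q[0],Q[:,1]-q[1])-r0
        return least_squares(s,[.574,.042],loss="soft_l1",f_scale=.002).x
    kt=near&(abs(P[:,2]-.165)<.004)&(np.hypot(P[:,0]-.574,P[:,1]-.042)<.03)
    (cx,cy),rr=cv2.minEnclosingCircle((P[kt,:2]*1000).astype(np.float32));print("knobtop",P[kt].mean(0),cx,cy,rr)
    ct=near&(abs(P[:,2]-.12)<.006)
    (cx,cy),rr=cv2.minEnclosingCircle((P[ct,:2]*1000).astype(np.float32));print("collar",cx,cy,rr)
    # blank
    bl=near&(P[:,2]>.05)&(P[:,2]<.07)&(P[:,0]<.548)&(abs(P[:,1]-.046)<.016)
    Q=P[bl];print("blank n",len(Q),Q.min(0),np.percentile(Q,1,0))
    # cylinder fit r=11 z=.055
    f=lambda q:np.hypot((Q[:,1]-(q[0]+q[1]*(Q[:,0]-.515)))*np.cos(np.arctan(q[1])),Q[:,2]-q[2])-.011
    s=least_squares(f,[.046,-.07,.055],loss="soft_l1",f_scale=.002).x;print("blank y@.515, slope, z",s, np.degrees(np.arctan(s[1])))
    st=near&(P[:,0]>.615)&(P[:,2]>.035)&(P[:,2]<.08)&(I[:,2]>I[:,0]+50)
    if st.sum(): Q=P[st]; print("stop",cv2.minAreaRect((Q[:,:2]*1000).astype(np.float32)),np.median(Q,0))
E
```

```text
top base rect ((572.731201171875, 44.7684326171875), (142.07376098632812, 167.17221069335938), 85.06563568115234)
knobtop [0.57610161 0.04304101 0.16508504] 576.2921752929688 43.89714813232422 19.530986785888672
collar 580.698486328125 42.550724029541016 60.76060485839844
blank n 206 [0.48075578 0.03076193 0.05020123] [0.48080653 0.03083867 0.05126509]
blank y@.515, slope, z [ 0.04869387 -0.1069394   0.0543769 ] -6.103978351961455
stop ((636.6112060546875, 37.852500915527344), (41.28688049316406, 13.17286491394043), 84.59734344482422) [0.63507939 0.03781517 0.06911127]
side base rect ((574.7581787109375, 44.302494049072266), (146.85641479492188, 164.66404724121094), 84.6240234375)
knobtop [0.5793133  0.04247483 0.16503305] 580.1605224609375 43.91191482543945 21.066232681274414
collar 578.04150390625 30.671344757080078 42.70835494995117
blank n 270 [0.48379761 0.03014203 0.05006113] [0.48475986 0.03089785 0.050634  ]
blank y@.515, slope, z [ 0.05020496 -0.10103892  0.05503199] -5.769523592029055
stop ((639.888916015625, 36.682003021240234), (47.122440338134766, 12.414873123168945), 83.73529052734375) [0.63770388 0.02736729 0.06635497]
```

```bash
cat >> h.py <<'E'
from scipy.spatial.transform import Rotation as Ro
def Rj(yaw,tilt=0,s=1):
    # tool y down, tool z = s*jig y ; tilt: about jig y (tool body leans toward -x for positive... )
    yj=np.array([-np.sin(yaw),np.cos(yaw),0]);xj=np.array([np.cos(yaw),np.sin(yaw),0])
    R=np.stack([np.cross([0,0,-1.],s*yj),[0,0,-1.],s*yj],1)
    return Ro.from_rotvec(yj*tilt)*Ro.from_matrix(R)
E
python3 - <<'E'
from h import *
o=manip.get_obs();R=Ro.from_quat(o["ee_rot"]);print(R.as_matrix().round(3))
for t in (0,-.2):
  for s in (1,-1):
    print(t,s,np.degrees((Rj(np.radians(-5.3),t,s)*R.inv()).as_rotvec()).round(1))
T=np.array([.45,.053,.23]);print((T-o["position"])*100)
E
```

```text
[[-0.938  0.     0.346]
 [-0.346 -0.    -0.938]
 [-0.    -1.     0.   ]]
0 1 [ -0.    0.  154.4]
0 -1 [  0.    0.  -25.6]
-0.2 1 [-15.7  -2.1 153.7]
-0.2 -1 [  1.5 -11.5 -25.5]
[23.3429017  63.92872819 -0.13405284]
```

```bash
python3 - <<'E'
from h import *
o=manip.get_obs();R=Ro.from_quat(o["ee_rot"])
c=cam("wrist");p=-c["R"].T@c["t"];print(R.inv().apply(p-o["position"]), R.inv().apply(c["R"][2]))
print(Rj(np.radians(-5.3),0,-1).as_matrix().round(2))
E
```

```text
[-0.07913855 -0.14304817  0.00046715] [3.04639379e-01 9.52467296e-01 9.47964322e-04]
[[-1.    0.   -0.09]
 [ 0.09  0.   -1.  ]
 [ 0.   -1.    0.  ]]
```

Emit:
{"method": "arm_command", "body": {"commands": [[[0, 0, 8, 0, 0, 0], [2, 5, 8, 0, 0, 0], [4, 10, 8, 0, 0, -5], [6, 15, 8, 0, 0, -10], [8, 20, 8, 0, 0, -15], [10, 25, 8, 0, 0, -20], [12, 30, 8, 0, 0, -25.6], [13, 35, 8, 0, 0, -25.6], [14, 40, 8, 0, 0, -25.6], [16, 45, 8, 0, 0, -25.6], [18, 50, 8, 0, 0, -25.6], [20, 55, 8, 0, 0, -25.6], [20, 60, 8, 0, 0, -25.6], [20, 63.9, 8, 0, 0, -25.6], [20, 63.9, 8, 0, 0, -25.6], [20, 63.9, 8, 0, 0, -25.6], [20, 63.9, 8, 0, 0, -25.6], [20, 63.9, 8, 0, 0, -25.6]]], "claw": 0, "newtons": 40}}

```text
clock: 2.7
position: [0.4166, 0.0515, 0.3113]
ee_rot: [-0.033, -0.706, 0.706, 0.034]
ft_force: [-0.5, -0.5, -0.3]
grip_width: 0.001
```

Emit:
{"method": "arm_command", "body": {"commands": [[[1, 0.2, -3, -0.7, -8, 0], [2, 0.2, -7, -1.4, -15, 0], [3, 0.2, -11, -1.9, -19.9, 0], [3, 0.2, -15, -1.9, -19.9, 0], [3, 0.2, -18, -1.9, -19.9, 0], [3, 0.2, -20, -1.9, -19.9, 0], [3, 0.2, -20, -1.9, -19.9, 0], [3, 0.2, -20, -1.9, -19.9, 0]]]}}

```text
clock: 3.5
position: [0.4468, 0.0539, 0.1119]
ee_rot: [-0.155, -0.69, 0.702, -0.09]
ft_force: [0.3, 0.3, 1.2]
grip_width: 0.001
```

```bash
python3 - <<'E'
from h import *
o=manip.get_obs();print(o["clock"],o["position"],o["joint_pos"].round(2),o["ft_force"])
R=Ro.from_quat(o["ee_rot"]).as_matrix();print(R.round(3))
for n in ["wrist","side"]:
    c=cam(n);im=c["pixels"].copy();
    if n=="side": im=cv2.resize(im[150:330,240:480],None,fx=3,fy=3)
    cv2.imwrite(f"pics/{n}2.png",im)
E
```

```text
3.5 [0.44679156 0.05394415 0.11185934] [ 0.67 -0.2  -0.91  2.28 -0.07  0.66 -1.87] [0.3346309  0.30566959 1.17155869]
[[-0.936  0.34  -0.095]
 [ 0.089 -0.033 -0.996]
 [-0.342 -0.94   0.   ]]
```

View pics/wrist2.png

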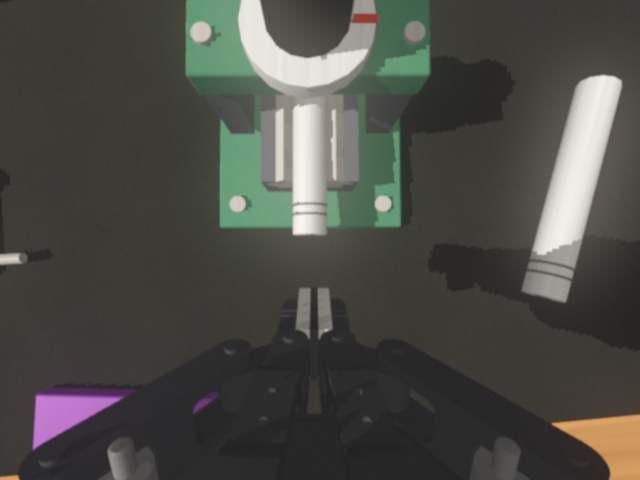

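View pics/side2.png

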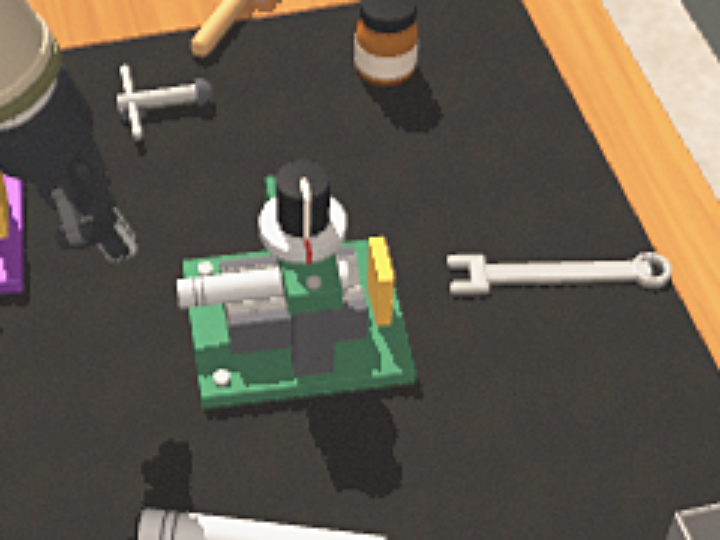

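Emit:
{"method": "arm_command", "body": {"commands": [[[0, 0, -3, 0, 0, 0], [0, 0, -5, 0, 0, 0], [0, 0, -6.2, 0, 0, 0], [0, 0, -6.2, 0, 0, 0], [0, 0, -6.2, 0, 0, 0]]]}}

```text
clock: 4.1
position: [0.4472, 0.0546, 0.0503]
ee_rot: [-0.155, -0.69, 0.702, -0.09]
ft_force: [-0.1, -1.3, 0.2]
grip_width: 0.002
```

Emit:
{"method": "arm_command", "body": {"commands": [[[0.4, 0, 0, 0, 0, 0], [0.8, -0.1, 0, 0, 0, 0], [1.2, -0.1, 0, 0, 0, 0], [1.6, -0.1, 0, 0, 0, 0], [1.8, -0.2, 0, 0, 0, 0], [2.0, -0.2, 0, 0, 0, 0], [2.0, -0.2, 0, 0, 0, 0], [2.0, -0.2, 0, 0, 0, 0]]]}}

```text
clock: 4.9
position: [0.4664, 0.0527, 0.0492]
ee_rot: [-0.155, -0.69, 0.702, -0.09]
ft_force: [-0.8, -0.8, -0.0]
grip_width: -0.0
```

```bash
python3 - <<'E'
from h import *
o=manip.get_obs();print(o["clock"],o["position"],o["joint_pos"].round(2),o["ft_force"])
for n in ["wrist","side"]:
    c=cam(n);im=c["pixels"].copy();
    if n=="side": im=cv2.resize(im[190:300,265:395],None,fx=5,fy=5,interpolation=cv2.INTER_CUBIC)
    cv2.imwrite(f"pics/{n}3.png",im)
E
```

```text
4.9 [0.46642532 0.05274127 0.04923669] [ 0.74  0.06 -1.03  2.29  0.36  0.52 -2.24] [-0.84672188 -0.84642732 -0.03585832]
```

View pics/side3.png

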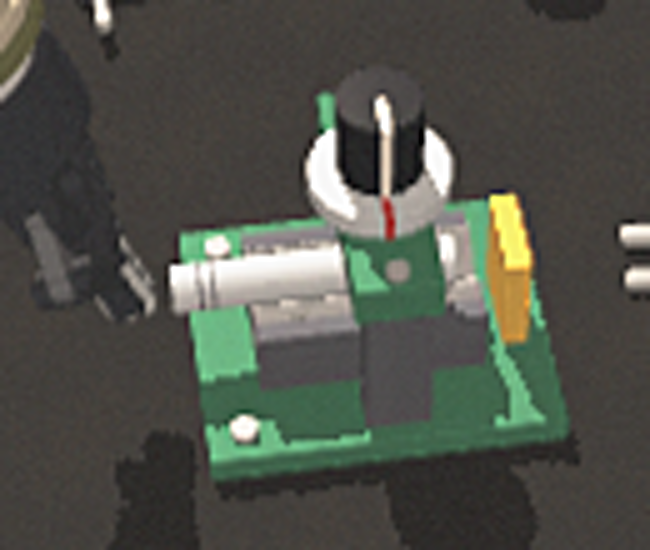

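View pics/wrist3.png

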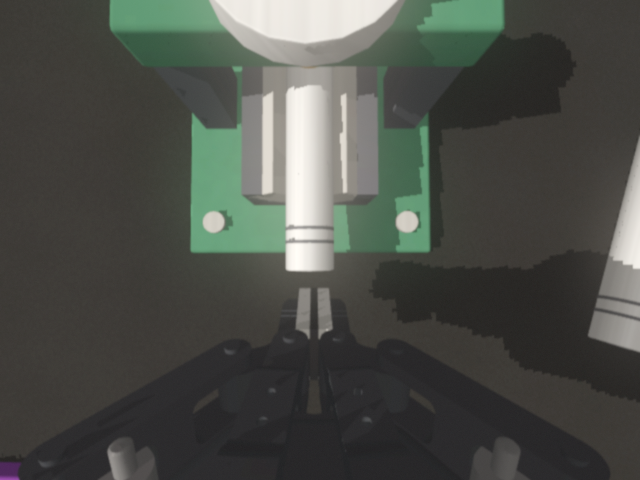

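Emit:
{"method": "arm_command", "body": {"commands": [[[0.3, 0, 0, 0, 0, 0], [0.6, 0, 0, 0, 0, 0], [0.9, -0.1, 0, 0, 0, 0], [1.1, -0.1, 0, 0, 0, 0], [1.3, -0.1, 0, 0, 0, 0], [1.5, -0.1, 0, 0, 0, 0]]]}}

```text
clock: 5.6
position: [0.4814, 0.0517, 0.0491]
ee_rot: [-0.155, -0.69, 0.702, -0.09]
ft_force: [-2.8, -0.0, 2.0]
grip_width: 0.003
```

```bash
cat > look.py <<'E'
from h import *
import sys
k=sys.argv[1]
o=manip.get_obs();print(o["clock"],o["position"].round(4),o["joint_pos"].round(2),o["ft_force"].round(2),o["torque"].round(3))
for n in sys.argv[2:]:
    c=cam(n);im=c["pixels"].copy();
    if n=="side": im=cv2.resize(im[190:300,265:395],None,fx=5,fy=5,interpolation=cv2.INTER_CUBIC)
    if n=="top": im=cv2.resize(im[180:290,260:370],None,fx=5,fy=5,interpolation=cv2.INTER_CUBIC)
    cv2.imwrite(f"pics/{n}{k}.png",im)
E
python3 look.py 4 side
```

```text
5.6 [0.4814 0.0517 0.0491] [ 0.72  0.11 -1.01  2.26  0.43  0.54 -2.28] [-2.81 -0.01  2.02] [ 0.12   0.845 -0.026]
```

View pics/side4.png

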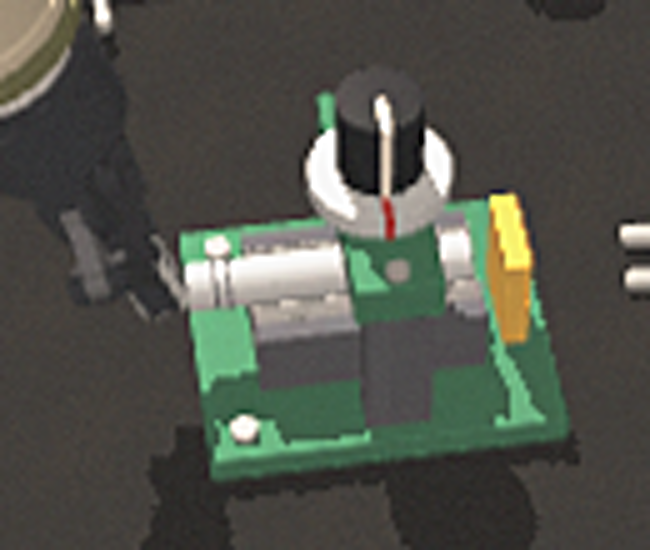

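Emit:
{"method": "arm_command", "body": {"commands": [[[0.2, 0, 0, 0, 0, 0], [0.4, 0, 0, 0, 0, 0], [0.6, -0.1, 0, 0, 0, 0], [0.8, -0.1, 0, 0, 0, 0]]]}}

```text
clock: 6.05
position: [0.4899, 0.0508, 0.0494]
ee_rot: [-0.155, -0.69, 0.701, -0.09]
ft_force: [-1.1, 0.8, -0.1]
grip_width: -0.001
```

Emit:
{"method": "arm_command", "body": {"commands": [[[0.1, 0, 0, 0, 0, 0], [0.2, 0, 0, 0, 0, 0]]]}}

```text
clock: 6.25
position: [0.4916, 0.0507, 0.0493]
ee_rot: [-0.155, -0.69, 0.702, -0.09]
ft_force: [-2.7, 0.2, 1.7]
grip_width: -0.001
```

```bash
python3 look.py 5 side
```

```text
6.25 [0.4916 0.0507 0.0493] [ 0.7   0.14 -1.    2.24  0.47  0.55 -2.31] [-2.69  0.24  1.72] [ 0.058  0.837 -0.   ]
```

View pics/side5.png

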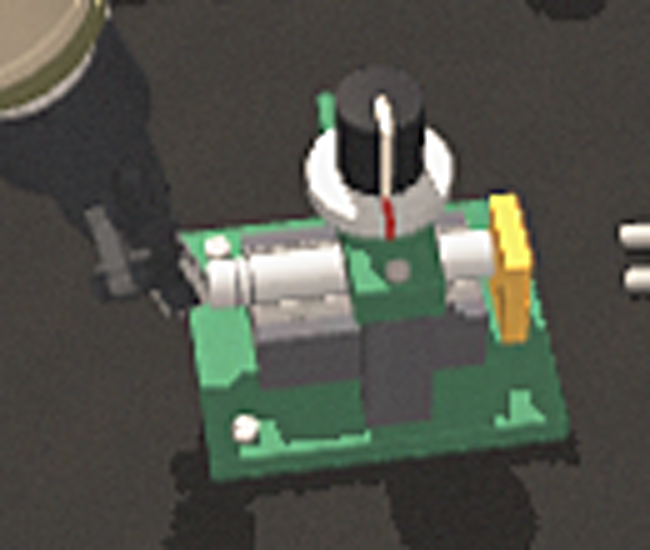

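Very near. Single-millimetre steps now.

Emit:
{"method": "arm_command", "body": {"commands": [[[0.1, 0, 0, 0, 0, 0]]]}}

```text
clock: 6.4
position: [0.4924, 0.0507, 0.0493]
ee_rot: [-0.155, -0.69, 0.702, -0.09]
ft_force: [-3.2, 0.3, 2.6]
grip_width: -0.001
```

Emit:
{"method": "arm_command", "body": {"commands": [[[0.1, 0, 0, 0, 0, 0]]]}}

```text
clock: 6.5
position: [0.4935, 0.0506, 0.0493]
ee_rot: [-0.155, -0.69, 0.702, -0.09]
ft_force: [-3.6, -0.7, 1.6]
grip_width: 0.001
```

Emit:
{"method": "arm_command", "body": {"commands": [[[0.1, 0, 0, 0, 0, 0]]]}}

```text
clock: 6.6
position: [0.4946, 0.0505, 0.0493]
ee_rot: [-0.155, -0.69, 0.702, -0.09]
ft_force: [-2.8, -0.2, 0.9]
grip_width: 0.0
```

Emit:
{"method": "arm_command", "body": {"commands": [[[0.1, 0, 0, 0, 0, 0]]]}}

```text
clock: 6.7
position: [0.4952, 0.0504, 0.0491]
ee_rot: [-0.155, -0.689, 0.702, -0.09]
ft_force: [-10.9, -0.2, 8.5]
grip_width: -0.0
```

Emit:
{"method": "arm_command", "body": {"commands": [[[0.1, 0, 0, 0, 0, 0]]]}}

```text
clock: 6.8
position: [0.4953, 0.0505, 0.0487]
ee_rot: [-0.154, -0.689, 0.702, -0.089]
ft_force: [-18.8, 1.1, 14.2]
grip_width: -0.003
```

```bash
python3 look.py 6 side wrist
```

```text
6.8 [0.4953 0.0505 0.0487] [ 0.69  0.15 -0.99  2.23  0.49  0.56 -2.32] [-18.85   1.13  14.24] [ 0.033  2.871 -0.151]
```

View pics/side6.png

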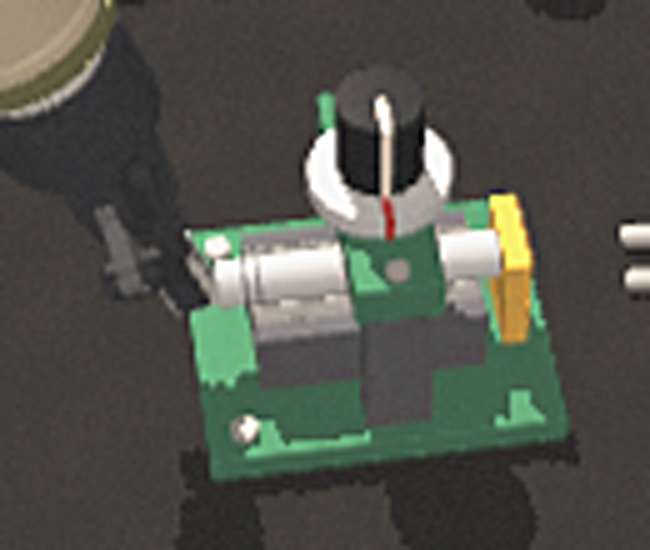

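Emit:
{"method": "arm_command", "body": {"commands": [[[-0.2, 0, 0, 0, 0, 0], [-0.5, 0, 0, 0, 0, 0], [-1.5, 0.1, 0, 0, 0, 0], [-3, 0.3, 0, 0, 0, 0], [-4, 0.4, 0, 0, 0, 0], [-4, 0.4, 4, 0, 0, 0], [-4, 0.4, 8, 0, 0, 0], [-4, 0.4, 12, 0, 0, 0], [-4, 0.4, 16, 0, 0, 0], [-4, 0.4, 20, 0, 0, 0], [-3, 0.3, 22, 0.7, 8, 0], [-2, 0.2, 22, 1.4, 15, 0], [-1, 0, 22, 1.9, 19.9, 0], [1, 0, 22, 1.9, 19.9, 0], [1, 0, 22, 1.9, 19.9, 0], [1, 0, 22, 1.9, 19.9, 0]]], "claw": 0}}

```text
clock: 8.5
position: [0.5066, 0.0512, 0.269]
ee_rot: [0.032, 0.707, -0.706, -0.033]
ft_force: [-0.1, 1.3, -0.9]
grip_width: -0.002
```

```bash
python3 look.py 7 side wrist; python3 -c "
from h import *
print(Ro.from_quat(manip.get_obs()['ee_rot']).as_matrix().round(3))"
```

```text
8.5 [0.5066 0.0512 0.269 ] [ 0.76  0.17 -1.04  1.66  0.14  1.4  -1.96] [-0.11  1.3  -0.86] [-0.023 -0.004 -0.019]
[[-0.996  0.001 -0.092]
 [ 0.092 -0.001 -0.996]
 [-0.001 -1.     0.001]]
```

View pics/side7.png

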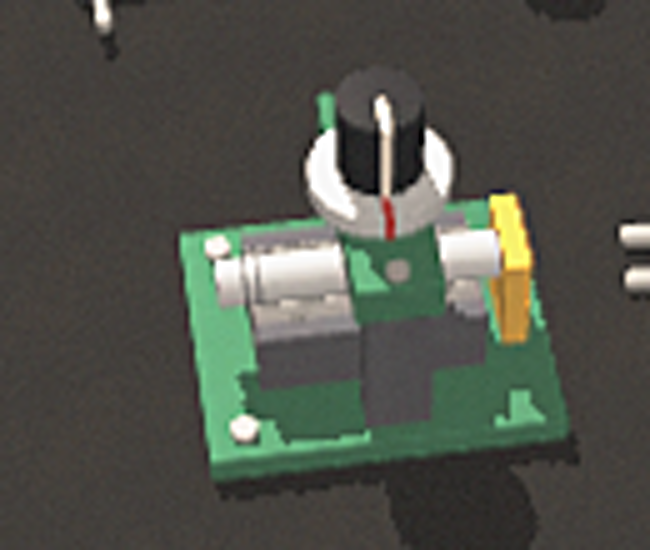

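View pics/wrist7.png

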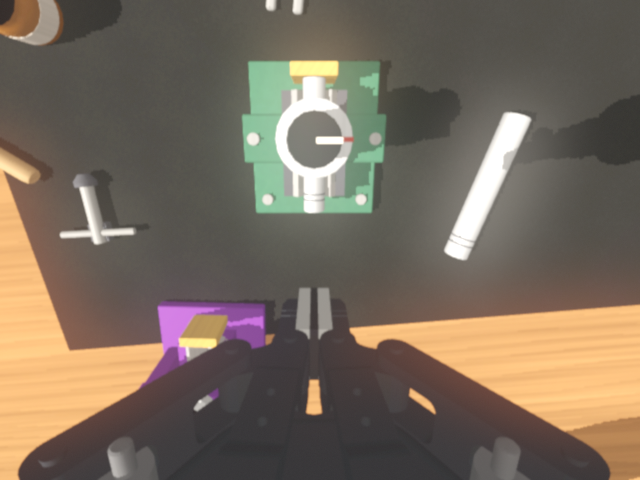

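```bash
cat > kn.py <<'E'
from h import *
c=cam("wrist");W=cloud(c);o=manip.get_obs()
near=(abs(W[...,0]-.577)<.05)&(abs(W[...,1]-.043)<.05)&(c["depth"]>0)
for nm,z,r in (("knob",.165,.024),("collar",.122,.04)):
    m=near&(abs(W[...,2]-z)<.005)&(np.hypot(W[...,0]-.577,W[...,1]-.043)<r+.01)
    Q=W[m];print(nm,len(Q),np.median(Q[:,2]),Q[:,:2].mean(0),cv2.minEnclosingCircle((Q[:,:2]*1000).astype(np.float32)),(Q.min(0)+Q.max(0))/2)
print(o["position"],o["joint_pos"].round(2))
E
python3 kn.py
```

```text
knob 2553 0.16535683534334086 [0.58076303 0.04409419] ((580.3345336914062, 43.96160125732422), 20.116662979125977) [0.58056801 0.04387695 0.16478235]
collar 2265 0.12230630266815411 [0.58263143 0.04405853] ((580.4130859375, 44.044403076171875), 31.900068283081055) [0.58037934 0.04406061 0.1225402 ]
[0.50602338 0.05094582 0.26969208] [ 0.76  0.16 -1.04  1.66  0.14  1.4  -1.96]
```

Emit:
{"method": "arm_command", "body": {"commands": [[[3, 0, 0, 0, 0, 0], [5, 0, 0, 0, 0, 5], [5, 0, 0, 0, 0, 10], [5, 0, 0, 0, 0, 15], [5, 0, 0, 0, 0, 15]]], "claw": 8.5}}

```text
clock: 9.15
position: [0.5562, 0.0508, 0.2698]
ee_rot: [0.06, -0.704, 0.705, -0.061]
ft_force: [0.1, -0.9, 0.5]
grip_width: 0.845
```

```bash
python3 kn.py
```

```text
knob 2138 0.16531725914034606 [0.58120866 0.04451589] ((580.6478271484375, 43.99152755737305), 20.140451431274414) [0.58052835 0.04392988 0.16399762]
collar 1761 0.12230296231744536 [0.59100132 0.04786274] ((580.7276000976562, 43.90840148925781), 32.09498977661133) [0.58074067 0.04391265 0.12193933]
[0.55621753 0.05068621 0.26983011] [ 0.69  0.33 -1.06  1.54  0.29  1.44 -1.79]
```

Emit:
{"method": "arm_command", "body": {"commands": [[[2.4, -0.7, 0, 0, 0, 0], [2.4, -0.7, 0, 0, 0, 0], [2.4, -0.7, 0, 0, 0, 0]]]}}

```text
clock: 9.5
position: [0.5804, 0.0438, 0.2695]
ee_rot: [0.059, -0.705, 0.705, -0.059]
ft_force: [0.3, -0.1, -0.7]
grip_width: 0.997
```

```bash
python3 kn.py|tail -1
```

```text
[0.58010263 0.04410882 0.26958742] [ 0.65  0.39 -1.04  1.48  0.33  1.46 -1.79]
```

Emit:
{"method": "arm_command", "body": {"commands": [[[0, 0, 0, 0, 0, 8], [0, 0, 0, 0, 0, 16], [0, 0, 0, 0, 0, 20], [0, 0, 0, 0, 0, 20]]]}}

```text
clock: 9.95
position: [0.5801, 0.044, 0.2696]
ee_rot: [0.181, -0.683, 0.684, -0.181]
ft_force: [-0.1, -0.4, 0.0]
grip_width: 0.993
```

```bash
python3 kn.py|tail -1
```

```text
[0.58012914 0.04393196 0.269607  ] [ 0.69  0.41 -1.1   1.48  0.37  1.47 -1.47]
```

Emit:
{"method": "arm_command", "body": {"commands": [[[0, 0, 0, 0, 0, 8], [0, 0, 0, 0, 0, 16], [0, 0, 0, 0, 0, 24], [0, 0, 0, 0, 0, 32], [0, 0, 0, 0, 0, 40], [0, 0, 0, 0, 0, 48], [0, 0, 0, 0, 0, 56], [0, 0, 0, 0, 0, 64], [0, 0, 0, 0, 0, 72], [0, 0, 0, 0, 0, 80], [0, 0, 0, 0, 0, 88], [0, 0, 0, 0, 0, 96], [0, 0, 0, 0, 0, 100]]]}}

```text
clock: 11.3
position: [0.5803, 0.0438, 0.2694]
ee_rot: [0.641, -0.3, 0.3, -0.64]
ft_force: [0.6, -0.8, 0.5]
grip_width: 0.995
```

Emit:
{"method": "arm_command", "body": {"commands": [[[0, 0, 0, 0, 0, 8], [0, 0, 0, 0, 0, 16], [0, 0, 0, 0, 0, 24], [0, 0, 0, 0, 0, 32], [0, 0, 0, 0, 0, 40], [0, 0, 0, 0, 0, 48], [0, 0, 0, 0, 0, 56], [0, 0, 0, 0, 0, 64], [0, 0, 0, 0, 0, 72], [0, 0, 0, 0, 0, 80], [0, 0, 0, 0, 0, 88], [0, 0, 0, 0, 0, 96], [0, 0, 0, 0, 0, 100], [0, 0, 0, 0, 0, 100]]]}}

```text
clock: 12.7
position: [0.5803, 0.0438, 0.2694]
ee_rot: [0.642, 0.297, -0.297, -0.642]
ft_force: [0.2, 0.2, -0.8]
grip_width: 0.999
```

```bash
python3 kn.py
```

```text
knob 2012 0.16525784808172606 [0.5790759  0.04297548] ((579.395751953125, 43.54545211791992), 20.14308738708496) [0.57975691 0.04348109 0.16388573]
collar 1670 0.12223942241356446 [0.57222871 0.03441172] ((579.6016235351562, 43.27088165283203), 31.961030960083008) [0.57938259 0.04326164 0.12208566]
[0.58038088 0.04380047 0.26942481] [ 0.83  0.63 -1.45  1.47  0.62  1.58  1.85]
```

Emit:
{"method": "arm_command", "body": {"commands": [[[0, 0, -3, 0, 0, 0], [0, 0, -6, 0, 0, 0], [0, 0, -9, 0, 0, 0], [0, 0, -11, 0, 0, 0], [0, 0, -13, 0, 0, 0], [0, 0, -14.1, 0, 0, 0], [0, 0, -14.1, 0, 0, 0], [0, 0, -14.1, 0, 0, 0]]]}}

```text
clock: 13.55
position: [0.5808, 0.0439, 0.1291]
ee_rot: [0.642, 0.297, -0.296, -0.642]
ft_force: [0.3, 0.3, 1.0]
grip_width: 0.998
```

```bash
python3 look.py 8 side wrist
```

```text
13.55 [0.5808 0.0439 0.1291] [ 0.81  0.73 -1.35  1.66  0.73  1.36  1.78] [0.28 0.3  1.02] [-0.008  0.03  -0.033]
```

View pics/wrist8.png

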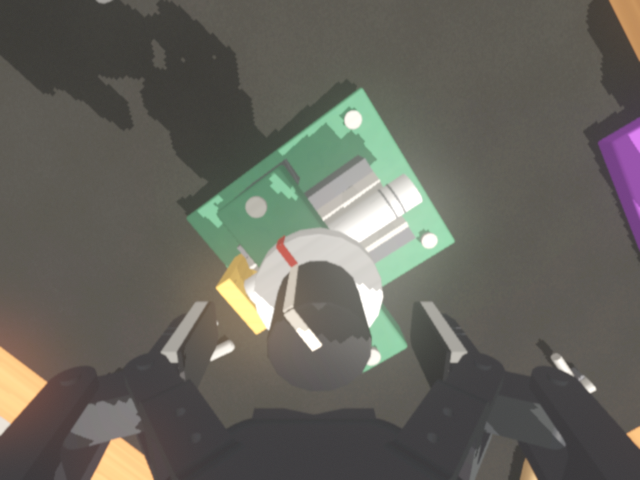

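View pics/side8.png

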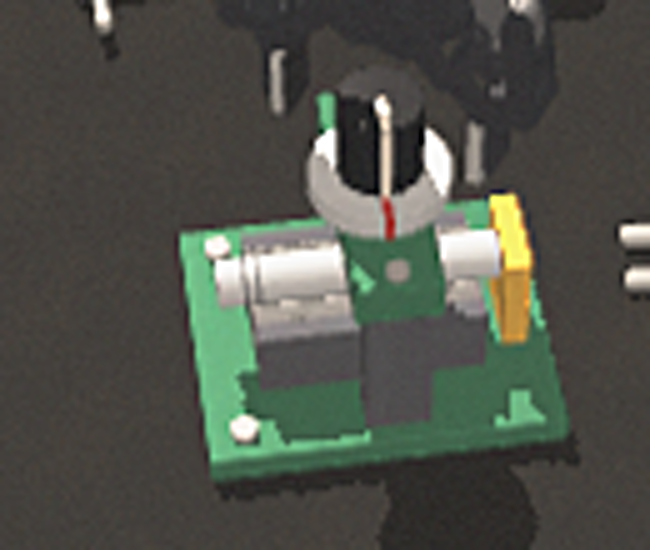

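Emit:
{"method": "arm_command", "body": {"commands": [[[0, 0, 0, 0, 0, 0], [0, 0, 0, 0, 0, 0], [0, 0, 0, 0, 0, 0], [0, 0, 0, 0, 0, 0], [0, 0, 0, 0, 0, 0], [0, 0, 0, 0, 0, 0], [0, 0, 0, 0, 0, 0], [0, 0, 0, 0, 0, 0]]], "claw": 3.0, "newtons": 40}}

```text
clock: 14.45
position: [0.5795, 0.0449, 0.1291]
ee_rot: [-0.641, -0.297, 0.298, 0.642]
ft_force: [-9.0, 1.1, 10.1]
grip_width: 0.461
```

```bash
python3 look.py 9 wrist; python3 -c "
from workcell import manip
print(manip.get_obs()['grip_width'])"
```

```text
14.45 [0.5795 0.0449 0.1291] [ 0.8   0.73 -1.35  1.66  0.73  1.36  1.78] [-8.97  1.06 10.07] [ 0.308  1.696 -0.016]
0.46442951408553207
```

View pics/wrist9.png

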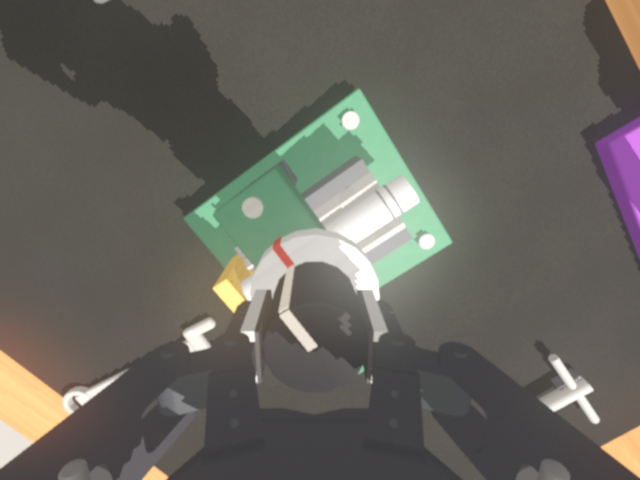

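Emit:
{"method": "arm_command", "body": {"commands": [[[-0.1, 0.1, 0.1, 0, 0, 0], [-0.1, 0.1, 0.1, 0, 0, 0]]]}}

```text
clock: 14.7
position: [0.5794, 0.0449, 0.1293]
ee_rot: [-0.642, -0.297, 0.297, 0.642]
ft_force: [-1.1, 0.7, -0.1]
grip_width: 0.458
```

Emit:
{"method": "arm_command", "body": {"commands": [[[0, 0, 0, 0, 0, -4], [0, 0, 0, 0, 0, -8]]]}}

```text
clock: 14.9
position: [0.5794, 0.0448, 0.1293]
ee_rot: [-0.661, -0.251, 0.251, 0.661]
ft_force: [-1.2, -0.8, -1.2]
grip_width: 0.457
```

```bash
cat > st.py <<'E'
from h import *
o=manip.get_obs();R=Ro.from_quat(o["ee_rot"]).as_matrix()
print(o["clock"],o["position"].round(4),"f",o["ft_force"].round(1),"T",o["torque"].round(3),"j",o["joint_pos"].round(2),"tau7",o["tau"][6].round(3),"yaw",np.degrees(np.arctan2(R[1,2],R[0,2])).round(1), "gw",round(o["grip_width"],3))
E
python3 st.py
```

```text
14.9 [0.5794 0.0448 0.1293] f [-1.2 -0.8 -1.2] T [0.093 0.18  0.174] j [ 0.8   0.71 -1.32  1.66  0.71  1.34  1.65] tau7 1.293 yaw 131.5 gw 0.457
```

Emit:
{"method": "arm_command", "body": {"commands": [[[0, 0, 0, 0, 0, -4], [0, 0, 0, 0, 0, -8], [0, 0, 0, 0, 0, -12]]]}}

```text
clock: 15.2
position: [0.5795, 0.0447, 0.1293]
ee_rot: [-0.684, -0.18, 0.18, 0.684]
ft_force: [-0.9, 0.4, -0.5]
grip_width: 0.456
```

```bash
python3 st.py
```

```text
15.2 [0.5795 0.0447 0.1293] f [-0.9  0.4 -0.5] T [-0.027  0.12   0.135] j [ 0.78  0.68 -1.29  1.66  0.67  1.32  1.46] tau7 1.185 yaw 119.5 gw 0.456
```

Emit:
{"method": "arm_command", "body": {"commands": [[[0, 0, 0, 0, 0, -4], [0, 0, 0, 0, 0, -8], [0, 0, 0, 0, 0, -12]]]}}

```text
clock: 15.5
position: [0.5795, 0.0446, 0.1293]
ee_rot: [0.699, 0.108, -0.108, -0.699]
ft_force: [-0.8, 0.7, -1.1]
grip_width: 0.459
```

```bash
python3 st.py
```

```text
15.5 [0.5795 0.0446 0.1293] f [-0.8  0.7 -1.1] T [-0.11   0.124  0.114] j [ 0.77  0.65 -1.25  1.66  0.64  1.31  1.28] tau7 1.184 yaw 107.5 gw 0.459
```

Emit:
{"method": "arm_command", "body": {"commands": [[[0, 0, 0, 0, 0, -4], [0, 0, 0, 0, 0, -8]]]}}

```text
clock: 15.7
position: [0.5796, 0.0445, 0.1293]
ee_rot: [0.705, 0.059, -0.059, -0.705]
ft_force: [-1.0, -1.8, 0.2]
grip_width: 0.455
```

```bash
python3 st.py
```

```text
15.7 [0.5796 0.0445 0.1293] f [-1.  -1.8  0.2] T [-0.189  0.129  0.124] j [ 0.75  0.64 -1.22  1.66  0.62  1.29  1.15] tau7 1.184 yaw 99.5 gw 0.455
```

Emit:
{"method": "arm_command", "body": {"commands": [[[0, 0, 0, 0, 0, -4], [0, 0, 0, 0, 0, -8]]]}}

```text
clock: 15.9
position: [0.5796, 0.0444, 0.1293]
ee_rot: [0.707, 0.009, -0.009, -0.707]
ft_force: [-1.0, -0.6, 0.0]
grip_width: 0.459
```

```bash
python3 st.py
```

```text
15.9 [0.5796 0.0444 0.1293] f [-1.  -0.6  0. ] T [-0.224  0.178  0.047] j [ 0.74  0.62 -1.2   1.66  0.6   1.28  1.02] tau7 1.185 yaw 91.5 gw 0.459
```

Emit:
{"method": "arm_command", "body": {"commands": [[[0, 0, 0, 0, 0, -4], [0, 0, 0, 0, 0, -8]]]}}

```text
clock: 16.1
position: [0.5795, 0.0443, 0.1293]
ee_rot: [0.706, -0.04, 0.04, -0.706]
ft_force: [-1.2, -1.2, 0.4]
grip_width: 0.455
```

```bash
python3 st.py
```

```text
16.1 [0.5795 0.0443 0.1293] f [-1.2 -1.2  0.4] T [-0.294  0.189  0.123] j [ 0.73  0.6  -1.17  1.66  0.58  1.27  0.9 ] tau7 1.186 yaw 83.5 gw 0.455
```

Emit:
{"method": "arm_command", "body": {"commands": [[[0, 0, 0, 0, 0, -4], [0, 0, 0, 0, 0, -8]]]}}

```text
clock: 16.3
position: [0.5795, 0.0442, 0.1293]
ee_rot: [0.702, -0.089, 0.089, -0.701]
ft_force: [-1.6, -1.1, 0.3]
grip_width: 0.458
```

```bash
python3 st.py; python3 look.py 10 wrist side
```

```text
16.3 [0.5795 0.0442 0.1293] f [-1.6 -1.1  0.3] T [-0.371  0.23   0.101] j [ 0.71  0.58 -1.14  1.66  0.55  1.26  0.77] tau7 1.187 yaw 75.5 gw 0.458
16.3 [0.5795 0.0442 0.1293] [ 0.71  0.58 -1.14  1.66  0.55  1.26  0.77] [-1.63 -1.08  0.31] [-0.371  0.23   0.101]
```

View pics/wrist10.png

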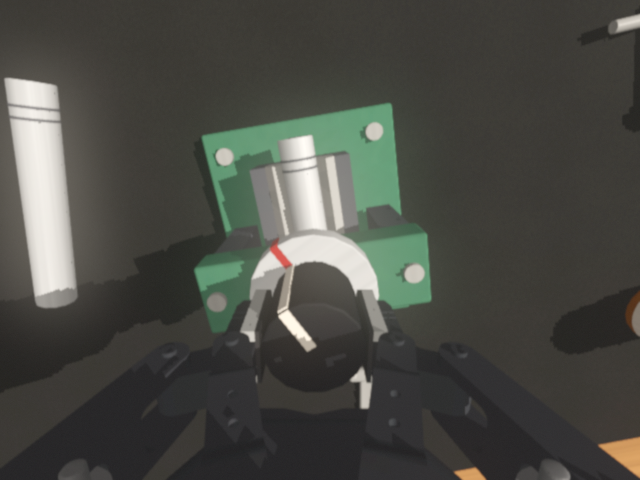

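```bash
cat >> st.py <<'E'
c=cam("wrist");I=c["pixels"].astype(int)
m=(I[...,2]>120)&(I[...,1]<90)&(I[...,0]<90); m[:200]=0;m[330:]=0;m[:,:220]=0;m[:,410:]=0
def ray(u,v,z):
    d=np.linalg.inv(c["K"])@[u,v,1];d=c["R"].T@d;p=-c["R"].T@c["t"];return p+d*(z-p[2])/d[2]
if m.sum()>10:
    v,u=np.nonzero(m);P=ray(u.mean(),v.mean(),.122)-o["position"]
    a=np.degrees(np.arctan2(P[1],P[0]));y=np.degrees(np.arctan2(R[1,2],R[0,2]))
    print("red px",u.mean().round(1),v.mean().round(1),len(u),"r",np.hypot(*P[:2]).round(4),"ang",a.round(1),"rel tool",((a-y+180)%360-180).round(1))
else: print("no red",m.sum())
E
python3 st.py
```

```text
16.4 [0.5795 0.0442 0.1293] f [-1.1 -1.2  0.7] T [-0.501  0.189  0.1  ] j [ 0.71  0.58 -1.14  1.66  0.55  1.26  0.77] tau7 -1.278 yaw 75.6 gw 0.453
red px 277.4 248.7 44 r 0.0296 ang -159.5 rel tool 124.9
```

Emit:
{"method": "arm_command", "body": {"commands": [[[0, 0, 0, 0, 0, -4], [0, 0, 0, 0, 0, -8]]]}}

```text
clock: 16.65
position: [0.5795, 0.0442, 0.1293]
ee_rot: [0.694, -0.137, 0.137, -0.693]
ft_force: [-2.3, -2.2, 0.8]
grip_width: 0.46
```

```bash
python3 st.py
```

```text
16.65 [0.5795 0.0442 0.1293] f [-2.3 -2.2  0.8] T [-0.632  0.372  0.14 ] j [ 0.7   0.57 -1.12  1.66  0.53  1.25  0.65] tau7 1.294 yaw 67.6 gw 0.46
red px 274.1 243.3 15 r 0.0325 ang -168.3 rel tool 124.1
```

Emit:
{"method": "arm_command", "body": {"commands": [[[0, 0, 0, 0, 0, -4], [0, 0, 0, 0, 0, -8]]]}}

```text
clock: 16.9
position: [0.5794, 0.0441, 0.1293]
ee_rot: [0.683, -0.185, 0.185, -0.682]
ft_force: [-2.2, -3.4, 0.6]
grip_width: 0.457
```

```bash
python3 st.py
```

```text
16.9 [0.5794 0.0441 0.1293] f [-2.2 -3.4  0.6] T [-0.8    0.521  0.134] j [ 0.68  0.55 -1.09  1.66  0.51  1.25  0.52] tau7 1.269 yaw 59.7 gw 0.457
no red 0
```

```bash
sed -i 's/^m=(I.*90); m/m=(I[...,2]>45)\&(I[...,2]>1.7*I[...,1])\&(I[...,2]>1.7*I[...,0]); m/' st.py; python3 st.py
```

```text
16.95 [0.5794 0.044  0.1293] f [-2.4 -2.3  0.8] T [-0.609  0.476  0.043] j [ 0.68  0.55 -1.09  1.66  0.51  1.25  0.52] tau7 0.909 yaw 59.4 gw 0.456
red px 280.3 255.2 175 r 0.026 ang -174.7 rel tool 125.9
```

Emit:
{"method": "arm_command", "body": {"commands": [[[0, 0, 0, 0, 0, -4], [0, 0, 0, 0, 0, -8]]]}}

```text
clock: 17.2
position: [0.5794, 0.044, 0.1292]
ee_rot: [0.668, -0.232, 0.232, -0.668]
ft_force: [-3.3, -3.5, 1.9]
grip_width: 0.456
```

```bash
python3 st.py
```

```text
17.2 [0.5794 0.044  0.1292] f [-3.3 -3.5  1.9] T [-0.931  0.681  0.158] j [ 0.67  0.54 -1.06  1.66  0.49  1.24  0.4 ] tau7 1.257 yaw 51.7 gw 0.456
red px 279.9 255.6 170 r 0.026 ang 177.9 rel tool 126.1
```

Emit:
{"method": "arm_command", "body": {"commands": [[[0, 0, 0, 0, 0, -4], [0, 0, 0, 0, 0, -8]]]}}

```text
clock: 17.45
position: [0.5793, 0.044, 0.1292]
ee_rot: [0.651, -0.278, 0.278, -0.65]
ft_force: [-2.6, -4.2, 2.4]
grip_width: 0.457
```

```bash
python3 st.py
```

```text
17.45 [0.5793 0.044  0.1292] f [-2.6 -4.2  2.4] T [-1.079  0.788  0.242] j [ 0.65  0.52 -1.04  1.66  0.48  1.23  0.27] tau7 1.181 yaw 43.8 gw 0.457
red px 279.0 256.6 163 r 0.0258 ang 171.0 rel tool 127.3
```

Emit:
{"method": "arm_command", "body": {"commands": [[[0, 0, 0, 0, 0, -4]]]}}

```text
clock: 17.6
position: [0.5793, 0.0439, 0.1292]
ee_rot: [0.641, -0.3, 0.3, -0.64]
ft_force: [-3.3, -4.6, 3.1]
grip_width: 0.458
```

```bash
python3 st.py
```

```text
17.6 [0.5793 0.0439 0.1292] f [-3.3 -4.6  3.1] T [-1.097  0.808  0.336] j [ 0.64  0.52 -1.02  1.66  0.47  1.23  0.21] tau7 1.732 yaw 39.8 gw 0.458
red px 278.5 256.8 161 r 0.0259 ang 167.5 rel tool 127.6
```

Emit:
{"method": "arm_command", "body": {"commands": [[[0, 0, 0, 0, 0, -4]]]}}

```text
clock: 17.75
position: [0.5792, 0.0439, 0.1292]
ee_rot: [0.63, -0.322, 0.322, -0.629]
ft_force: [-4.5, -3.9, 3.8]
grip_width: 0.458
```

```bash
python3 st.py
```

```text
17.75 [0.5792 0.0439 0.1292] f [-4.5 -3.9  3.8] T [-1.099  0.94   0.247] j [ 0.63  0.51 -1.01  1.66  0.46  1.22  0.15] tau7 1.72 yaw 35.9 gw 0.458
red px 277.9 257.4 155 r 0.0258 ang 164.2 rel tool 128.3
```

Emit:
{"method": "arm_command", "body": {"commands": [[[0, 0, 0, 0, 0, -4]]]}}

```text
clock: 17.9
position: [0.5792, 0.0439, 0.1292]
ee_rot: [0.619, -0.344, 0.343, -0.617]
ft_force: [-5.3, -5.3, 2.9]
grip_width: 0.457
```

```bash
python3 st.py
```

```text
17.9 [0.5792 0.0439 0.1292] f [-5.3 -5.3  2.9] T [-1.084  0.985  0.311] j [ 0.62  0.51 -1.    1.67  0.45  1.22  0.08] tau7 1.692 yaw 31.9 gw 0.457
red px 277.2 258.1 151 r 0.0258 ang 161.1 rel tool 129.3
```

Emit:
{"method": "arm_command", "body": {"commands": [[[-0.05, -0.05, 0, 0, 0, -4]]]}}

```text
clock: 18.05
position: [0.5791, 0.0438, 0.1293]
ee_rot: [0.606, -0.365, 0.365, -0.606]
ft_force: [0.1, -1.9, -0.9]
grip_width: 0.459
```

```bash
python3 st.py
```

```text
18.05 [0.5791 0.0438 0.1293] f [ 0.1 -1.9 -0.9] T [-0.524  0.05   0.268] j [ 0.62  0.5  -0.98  1.67  0.44  1.22  0.02] tau7 1.635 yaw 27.9 gw 0.459
red px 276.6 259.4 158 r 0.0255 ang 158.4 rel tool 130.5
```

Emit:
{"method": "arm_command", "body": {"commands": [[[0, 0, 0, 0, 0, -4]]]}}

```text
clock: 18.2
position: [0.579, 0.0438, 0.1293]
ee_rot: [0.593, -0.386, 0.386, -0.592]
ft_force: [-2.3, -4.3, 1.9]
grip_width: 0.459
```

```bash
python3 st.py;python3 look.py 11 wrist
```

```text
18.2 [0.579  0.0438 0.1293] f [-2.3 -4.3  1.9] T [-0.794  0.422  0.239] j [ 0.61  0.49 -0.97  1.67  0.43  1.21 -0.04] tau7 1.773 yaw 23.9 gw 0.459
red px 274.3 261.3 151 r 0.0256 ang 157.5 rel tool 133.6
18.25 [0.579  0.0439 0.1293] [ 0.61  0.49 -0.97  1.67  0.43  1.21 -0.05] [-1.21 -3.04 -0.3 ] [-0.719  0.335  0.095]
```

View pics/wrist11.png

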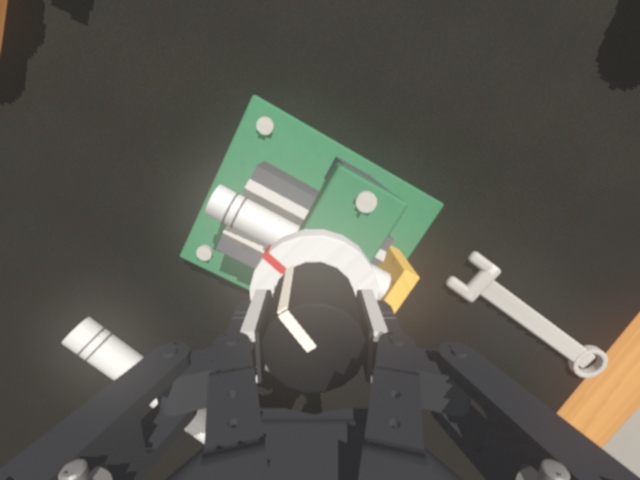

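Emit:
{"method": "arm_command", "body": {"commands": [[[0, 0, 0, 0, 0, -4]]]}}

```text
clock: 18.4
position: [0.579, 0.0439, 0.1292]
ee_rot: [0.579, -0.406, 0.406, -0.579]
ft_force: [-1.6, -3.1, 1.9]
grip_width: 0.455
```

```bash
python3 st.py
```

```text
18.4 [0.579  0.0439 0.1292] f [-1.6 -3.1  1.9] T [-0.814  0.577 -0.051] j [ 0.6   0.49 -0.96  1.67  0.42  1.21 -0.11] tau7 2.292 yaw 19.9 gw 0.455
red px 267.9 269.0 151 r 0.0255 ang 164.7 rel tool 144.8
```

Emit:
{"method": "arm_command", "body": {"commands": [[[0, 0, 0, 0, 0, -3]]]}}

```text
clock: 18.55
position: [0.579, 0.0439, 0.1292]
ee_rot: [0.568, -0.421, 0.421, -0.568]
ft_force: [-2.5, -3.0, 2.1]
grip_width: 0.457
```

```bash
python3 st.py
```

```text
18.55 [0.579  0.0439 0.1292] f [-2.5 -3.   2.1] T [-0.869  0.597  0.288] j [ 0.59  0.48 -0.95  1.67  0.42  1.21 -0.16] tau7 1.147 yaw 16.9 gw 0.457
red px 265.6 274.3 149 r 0.0251 ang 168.5 rel tool 151.6
```

Emit:
{"method": "arm_command", "body": {"commands": [[[0, 0, 0, 0, 0, -3]]]}}

```text
clock: 18.7
position: [0.5789, 0.0438, 0.1292]
ee_rot: [0.557, -0.436, 0.436, -0.557]
ft_force: [-2.0, -4.0, 2.5]
grip_width: 0.457
```

```bash
python3 st.py
```

```text
18.7 [0.5789 0.0438 0.1292] f [-2.  -4.   2.5] T [-0.953  0.703  0.288] j [ 0.59  0.48 -0.94  1.67  0.41  1.21 -0.2 ] tau7 1.246 yaw 13.9 gw 0.457
red px 265.0 274.6 142 r 0.0252 ang 165.9 rel tool 152.0
```

Emit:
{"method": "arm_command", "body": {"commands": [[[0, 0, 0, 0, 0, 0], [0, 0, 0, 0, 0, 0], [0, 0, 0, 0, 0, 0], [0, 0, 0, 0, 0, 0]]], "claw": 8.5}}

```text
clock: 19.15
position: [0.5792, 0.0446, 0.1294]
ee_rot: [-0.556, 0.437, -0.437, 0.557]
ft_force: [0.0, -0.5, 0.5]
grip_width: 0.992
```

```bash
python3 st.py;python3 look.py 12 wrist
```

```text
19.15 [0.5792 0.0446 0.1294] f [ 0.  -0.5  0.5] T [-0.004  0.012  0.036] j [ 0.59  0.48 -0.94  1.67  0.41  1.2  -0.21] tau7 0.034 yaw 13.8 gw 0.992
red px 263.8 276.7 141 r 0.0253 ang 168.8 rel tool 155.0
19.2 [0.5791 0.0445 0.1294] [ 0.59  0.48 -0.94  1.67  0.41  1.2  -0.21] [-0.92  0.17 -0.7 ] [0.008 0.002 0.044]
```

View pics/wrist12.png

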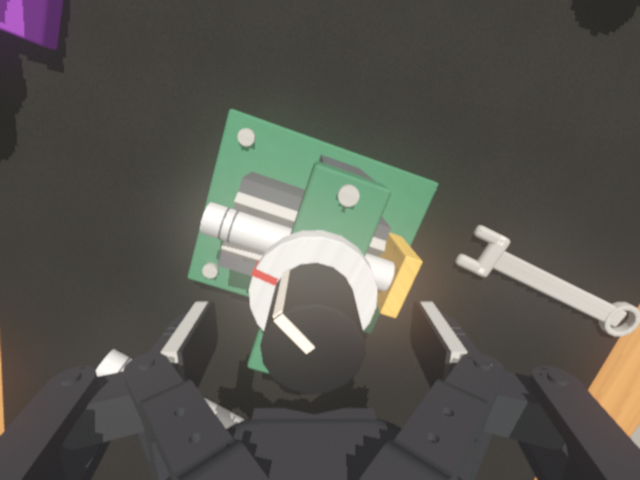

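Emit:
{"method": "arm_command", "body": {"commands": [[[0, 0, 2, 0, 0, 0], [0, 0, 5, 0, 0, 0], [0, 0, 9, 0, 0, 0], [0, 0, 13, 0, 0, 0], [-4, 0, 15, 0, 0, 0], [-8, 0, 15, 0, 0, 0], [-8, 0, 15, 0, 0, 0], [-8, 0, 15, 0, 0, 0]]]}}

```text
clock: 20.05
position: [0.4989, 0.0436, 0.2799]
ee_rot: [0.556, -0.436, 0.438, -0.555]
ft_force: [-0.5, -1.2, -0.3]
grip_width: 0.994
```

```bash
python3 look.py 13 wrist side; python3 - <<'E'
import cv2
im=cv2.imread("pics/wrist13.png");print(im.shape)
E
```

```text
20.05 [0.4989 0.0436 0.2799] [ 0.81  0.13 -1.06  1.66  0.12  1.41 -0.03] [-0.5  -1.19 -0.27] [-0.012 -0.045 -0.035]
(480, 640, 3)
```

View pics/wrist13.png

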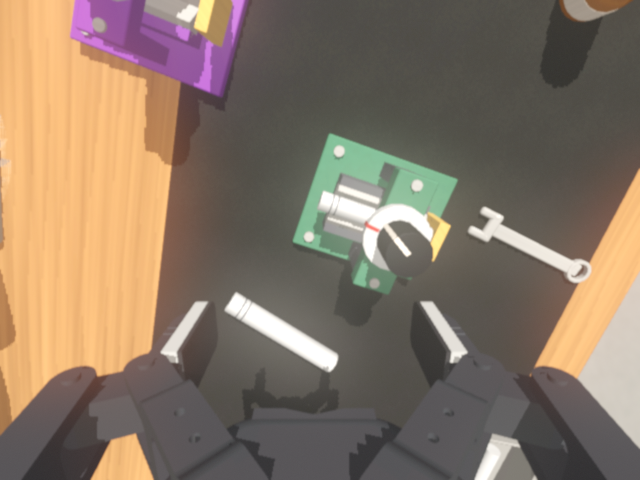

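View pics/side13.png

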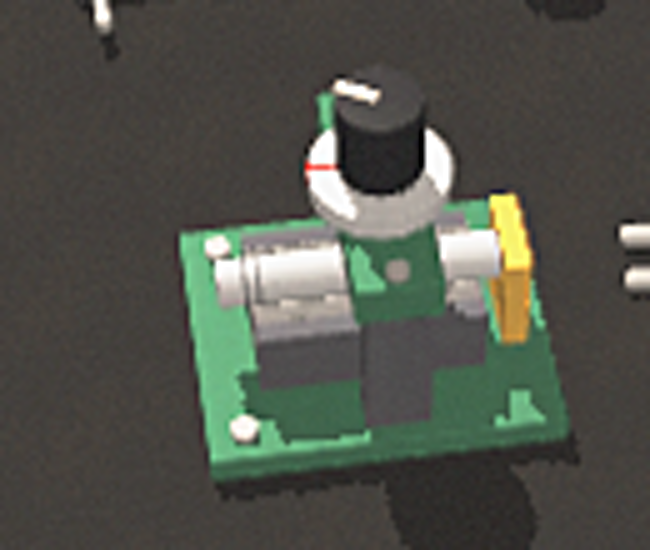

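```bash
python3 - <<'E'
from h import *
for n in ["wrist","side"]:
    c=cam(n);W=cloud(c);I=c["pixels"].astype(int);A=np.array([.580,.0438])
    d=W[...,:2]-A;r=np.hypot(d[...,0],d[...,1])
    red=(I[...,2]>80)&(I[...,2]>1.7*I[...,1])&(abs(W[...,2]-.122)<.006)&(r<.036)
    wh=(I.min(-1)>140)&(abs(W[...,2]-.165)<.006)&(r<.022)
    kn=(abs(W[...,2]-.165)<.004)&(r<.025)
    q=cv2.minEnclosingCircle((W[kn][:,:2]*1000).astype(np.float32));print(n,"knob c",q)
    ck=np.array(q[0])/1000
    o=[]
    for m in(red,wh):
        p=np.median(W[m][:,:2],0)-ck;a=np.degrees(np.arctan2(p[1],p[0]));o.append(a);print(m.sum(),np.hypot(*p).round(4),a.round(1))
    print("ahead cw",(o[0]-o[1]+180)%360-180)
    P=W.reshape(-1,3);Q=P[(abs(P[:,2]-.06)<.008)&(P[:,0]>.49)&(P[:,0]<.54)&(abs(P[:,1]-.0495)<.01)]
    print("blank near min x",np.percentile(Q[:,0],1))
E
```

```text
wrist knob c ((579.9610595703125, 44.99443054199219), 20.4578914642334)
24 0.0264 169.3
205 0.0111 143.2
ahead cw 26.092445560291054
blank near min x 0.5047957124867314
side knob c ((578.9849853515625, 44.307334899902344), 21.44440269470215)
8 0.0254 167.7
24 0.0094 144.8
ahead cw 22.936481494823198
blank near min x 0.5046561645430421
```

```bash
python3 -c "
from workcell import manip
print(manip.hand_in()); print(manip.get_obs()['clock'])"
```

```text
the job is handed in; nothing more can be done
None
the job is handed in; nothing more can be done
```

I pushed the blank home against the brass stop, clamped it with one click of the knob, let go, and handed the job in about 20 s into the 72 s allowed. `hand_in()` gives no verdict, so these are my own last checks:

- **Push:** I slid the blank at about 3 N. The wrist force reached about 19 N along the V at the stop, under the 30 N limit; the contact force at the stop itself is not measured directly.
- **Blank position:** After clamping, the near end measured x = 0.5047 m. About 0.505 m is expected when home, so it agrees to about 1 mm. The side picture shows the far end against the stop.
- **Knob:** I turned it clockwise until the torque dipped and the knob jumped ahead of the collar. The white line is ahead of the red line by 26° in the wrist camera and 23° in the side camera, which fits one click of 24°.
- **Disagreement:** The torque readings were noisy and peaked at about 0.34 N m, above the 0.25 N m given. I judged the click by the dip and by the marks in the picture instead.
- **Surroundings:** The gripper is open, about 15 cm up and 8 cm back from the knob, and touching nothing. I saw no bystander move in the pictures, but I did not measure their positions.

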